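# Hold the guarded dispenser tap open over the cup

### The job

Turn the steel cup that stands mouth-down the right way up, stand it on the bench centred under the dispenser's spout and let go of it. Then flip the safety catch fully aside, and only then pull the tap lever it blocks fully towards the front of the dispenser and hold it there against its spring: finish while still holding the lever, with the cup still upright under the spout. Leave the other things on the bench where they are.

Things in the scene. Friction and masses are not known exactly. Their poses are not given: they have to be found in the camera images.
- cup: open steel cup, 60 mm outside diameter, straight sides, 40 mm high, wall 3 mm, heavy base 9 mm thick (56 mm wide at the foot), 0.12 kg. Origin: centre of its underside; z axis from base to mouth. At the start mouth-down: origin 40 mm above the bench, z down. Centre of mass 10 mm above its underside: leaned up to 60 degrees on its foot's edge, it falls upright.
- dispenser: white dispenser fixed to the bench: housing 120 (x) x 210 (y) x 130 mm high. Origin: centre of its underside; x to its back, y to its left, z up; its front (-x) faces the robot roughly. A steel tank 86 mm wide on the left half of its top rises to 220 mm above the bench; lever and catch stand on the right half.
- spout_foot (a point): point on the bench straight under the spout's nozzle, where the cup's centre belongs; axes as the dispenser. The spout, 14 to 16 mm thick, leaves the left half of the dispenser's front at 112 mm height and ends 58 mm in front of it; its nozzle's lower end is 101 mm above the bench.
- catch (a joint): safety catch: dark arm about 60 mm long in front of the lever, hinged at its foot (dispenser x -19, y -78, z 145 mm) about the dispenser's x axis. 0 (start): leans 0.35 rad left across the lever's path, stops the lever at about 0.1. Grows as it is flipped right (dispenser -y): 0.35 upright, 1.1 at its stop. Stays where left (friction, under 0.5 N at the knob).
- catch_knob (a point): middle of the catch's thumb knob: a bar 12 mm thick, 34 mm long, jutting forward (dispenser -x) from the arm's upper end, 55 mm from the hinge and about 197 mm above the bench at the start; the point lies 22 mm in front of the arm. Push it to the right from its left side.
- lever (a joint): tap lever: 12 mm square steel bar with a black cross grip on top, hinged at its foot (dispenser x -20, y -60, z 140 mm) about the dispenser's y axis. 0 (start): leans back 0.4 rad; grows as the grip is pulled forward (dispenser -x): 0.4 upright, 0.8 at its stop. A spring returns it to 0: about 1.5 N at the grip at 0, 5 N at 0.8.
- beaker_b: bystander: clear plastic beaker, 50 mm wide, 58 mm high, mouth-up. Origin: centre of its underside.
- vial_a: bystander: small brown screw-cap vial, 27 mm wide, 50 mm high. Origin: centre of its underside.
- marker_b: bystander: marker pen, 132 mm long (along its y), 14 mm thick, lying. Origin: centre of its underside.
- cassette_1: bystander: tissue cassette, 28 x 41 x 10 mm, lying flat. Origin: centre of its underside.
- cassette_4: bystander: tissue cassette, 28 x 41 x 10 mm, lying flat. Origin: centre of its underside.
- lever_grip (a point): centre of the lever's black cross grip: a short bar 24 mm thick and 32 mm long (along the dispenser's y), 110 mm from the lever's hinge, about 241 mm above the bench at the start. Free for a grasp from above with the fingers at its left and right ends, or for a hook behind the bar.
Not all that is in view belongs to the job. What is shaped like the cup but brown or orange is not meant.

How it is judged:
By the outcome, as a careful person would: the job done as asked, in the order asked, and still so for the second after the job is handed in, while the arm keeps its last pose, push and grip.
It also fails if it takes over 64 s, if anything falls off the work surface, if the arm or the gripper's body presses on something with over 40 N, if the wrist force passes 120 N, or if a joint passes its speed limit or range.

### The arm

A 7-joint arm with a two-finger parallel gripper is mounted at the origin on a cart in front of the work surface, level with it; the furniture and walls round the work are solid. World frame = base frame: x ahead of the robot, y to its left, z up, the work surface at z = 0. Lengths are in m, angles in rad, forces in N, time in s.
With the tool pointing down it reaches from about 0.375 to 0.925 m from the base axis. Payload 3.1 kg.
Tool frame: the origin (TCP) lies at the very end of the fingers, on their centre line; the grasp point (between the pads) lies 19 mm behind it; z points along the fingers, y is the line along which they close (so a half turn about z gives the same grasp; the last joint's range is limited). The gripper opens to 85 mm and grips with 20 to 120 N. Pads are 22 mm wide; open, the fingers measure 114 mm over their backs; the gripper's body (76 mm by 85 mm) begins 54 mm behind the grasp point. The pads swing forward as they close: fully open they stand 13 mm farther back than shut.
Start: joints at [-1.305, 0.383, 0.044, 1.598, -0.018, 1.161, -0.05], TCP at [0.231, 0.607, 0.231] pointing down, gripper open.
Joint ranges: [-2.61, 2.61], [-0.41, 2.15], [-1.48, 1.57], [0, 2.5], [-1.57, 4.71], [0.05, 1.97], [-2.85, 2.85]. Speed limits (rad/s): [2.79, 2.79, 3.14, 3.14, 3.14, 3.14, 3.14].

### API

Orientations are given as a rotation vector (axis times angle).
In Python, from plant import state, read_camera, sign_off, look_for gives the robot as it stands.
- The arm moves only by the tool step_arm, never from a script. Its argument "motion" is a list of rows, each a list of 5 numbers: the shift along the world's x, y, z in mm, then the turn about the world's z in rad, then the closure, from 0 (fully open) to 1 (shut). A call has 1 to 10 rows; each row shifts and turns the commanded pose from where the row before left it; what a row does not reach is not made up. A row lasts 1/8 s, in which the tool goes at most 62.5 mm and 10.7 degrees, less where a joint would pass 70% of its speed; a pose out of reach is approached as far as the arm can. A call with a gripper value outside its range is refused whole. The fingers move at their own pace and stop on an object; the grip force is fixed at half the most. Time passes only in rows, so rows that do not move let the fingers close. It gives the time, the measured TCP pose, the force, the opening and the grip force at its end, in the units of the state.
- state(): the state, without advancing time (a new reading comes with each control period).
- read_camera(name): name is "scene" or "top" or "wrist"; returns a dict with "pixels" (400x640x3 uint8, red, green, blue), "vfov" (degrees; the focal length in pixels is half the picture's height over the tangent of half this angle, whatever the lens; pixels are square), "cx", "cy" (the principal point, pixels), "rvec" (rotation vector, rad) and "tvec" (3), from world to camera coordinates, as OpenCV has them. Camera axes: x right, y down, z forward; pixel columns grow to the right and rows downward; lengths in m; the calibration is good to about 2 mm. A picture is of the moment at which its call begins. There is no depth.
- sign_off(): hands the job in; it is judged then, once.
Trained networks look in the newest picture that a camera, given by its name, has taken for a name from the list of things; names that differ only in an ending like _2 or _b are one class to them, and where a whole thing is asked for, a point or a joint stands for the part that bears it (a point fixed in the world has none). Each returns a list of dicts, best first, with "p" (0 to 1); they miss things now and then, are a little off and sometimes report something else, mostly with a low value. They report only what shows in the picture. A call takes as long as a camera call. They do not tell look-alikes from the thing itself.
- look_for(camera, target): "location" ([x, y, z] in m, in the coordinates of the camera as it stood for that picture, good to about 4 mm: the middle of the surface that is visible of it).
The state is a dict: "time_s": time; "joints": joint angles; "joint_velocities": joint speeds; "joint_torque": joint torques, N m; "position": TCP position; "eef_rot": TCP orientation; "ft_force": force on the tool from outside, world axes, zero at the start; "wrist_torque": the same for the moment, N m; "grip_width": opening from 0.0 (shut) to 1.0 (fully open); "grip_force": force on a finger pad.
Only numpy, scipy, OpenCV 4.12 (cv2) and the standard library are available. Lean on these libraries where they do the work, as an engineer would, in place of code of your own. Each camera call takes 0.05 s, during which the arm holds its last target. There are 200 camera calls.

## Working session

There is one attempt and no reset: what is moved stays moved. The work goes in short steps, Python scripts to look and compute and a tool call to move; the robot and the scene stay as the last step left them, time stands still between calls to the robot, and variables do not carry over. Pictures are saved under pics/ and viewed, at most 10 in all, crops included, and the job is handed in when it is done.

Besides the shell and the picture viewer there is one more tool, called as name([rows], argument=value, ...), one row to a line, values as JSON. step_arm: Moves the arm, as the interface text tells. Its arguments: {"type":"object","properties":{"motion":{"type":"array"}},"required":["motion"]}

```bash
ls; mkdir -p pics; cat > h.py <<'E'
import numpy as np, cv2
from plant import state, read_camera, sign_off, look_for
def cam(n):
    c=read_camera(n); h=c['pixels'].shape[0]
    c['f']=h/2/np.tan(np.radians(c['vfov'])/2); c['R']=cv2.Rodrigues(np.array(c['rvec'],float))[0]; c['t']=np.array(c['tvec'],float).ravel(); return c
def w(c,p): return c['R'].T@(np.array(p)-c['t'])
def px(c,P):
    q=c['R']@np.array(P)+c['t']; return np.round([c['cx']+c['f']*q[0]/q[2],c['cy']+c['f']*q[1]/q[2]],1)
def ray(c,u,v,z):
    d=c['R'].T@np.array([(u-c['cx'])/c['f'],(v-c['cy'])/c['f'],1]); o=-c['R'].T@c['t']; return o+d*(z-o[2])/d[2]
def save(c,n,box=None,s=1):
    im=c['pixels'][:,:,::-1]
    if box: im=im[box[1]:box[3],box[0]:box[2]]
    cv2.imwrite('pics/'+n,cv2.resize(im,None,fx=s,fy=s,interpolation=cv2.INTER_CUBIC))
E
python3 - <<'E'
from h import *
np.set_printoptions(precision=3,suppress=True)
s=state(); print(s['position'],s['eef_rot'],s['time_s'])
for n in ['scene','top']:
    c=cam(n); save(c,n+'0.png'); print(n,'campos',-c['R'].T@c['t'])
    for t in ['cup','dispenser','catch_knob','lever_grip','catch','lever','beaker_b','vial_a','marker_b','cassette_1']:
        for d in look_for(n,t)[:4]:
            P=w(c,d['location']); print(t,round(d['p'],2),P,px(c,P))
E
```

```text
pics
[0.231 0.607 0.23 ] [-0.568 -3.089  0.004] 0.0
scene campos [ 1.124 -0.809  0.886]
cup 0.95 [ 0.467 -0.321  0.046] [234.7 274.4]
cup 0.68 [0.418 0.135 0.037] [312.7 199.4]
cup 0.5 [0.4   0.332 0.034] [336.8 176.9]
cup 0.45 [ 0.606 -0.045  0.042] [325.4 243.6]
dispenser 0.92 [ 0.643 -0.261  0.134] [291.9 267.3]
catch_knob 0.67 [ 0.593 -0.295  0.188] [268.7 252.3]
catch_knob 0.41 [ 0.632 -0.294  0.243] [279.1 242.6]
lever_grip 0.78 [ 0.627 -0.294  0.246] [277.2 241. ]
catch 0.5 [ 0.59  -0.293  0.189] [268.2 251.3]
lever 0.49 [ 0.633 -0.295  0.241] [279.  243.7]
marker_b 0.66 [ 0.4   -0.394  0.012] [202.3 287. ]
cassette_1 0.65 [ 0.399 -0.397  0.011] [201.4 287.7]
cassette_1 0.48 [0.373 0.029 0.013] [286.5 213.6]
top campos [0.331 0.028 1.514]
cup 0.79 [0.4   0.143 0.042] [285.6 234.2]
cup 0.59 [ 0.449 -0.31   0.041] [415.6 218.2]
cup 0.49 [ 0.589 -0.06   0.04 ] [342.8 179.8]
dispenser 0.89 [ 0.594 -0.21   0.127] [389.4 173. ]
dispenser 0.62 [ 0.39  -0.395  0.011] [438.5 235.5]
dispenser 0.41 [ 0.615 -0.287  0.241] [420.5 159.1]
catch_knob 0.46 [ 0.58  -0.285  0.199] [417.2 173. ]
lever_grip 0.54 [ 0.618 -0.28   0.236] [417.9 158.5]
catch 0.51 [ 0.572 -0.287  0.197] [417.9 175.4]
lever 0.5 [ 0.617 -0.289  0.242] [421.2 158.4]
beaker_b 0.49 [0.395 0.457 0.021] [197.4 237. ]
vial_a 0.38 [ 0.447 -0.403  0.039] [442.4 218.6]
marker_b 0.62 [0.43  0.512 0.007] [183.5 227.7]
marker_b 0.31 [ 0.447 -0.407  0.037] [443.3 218.7]
cassette_1 0.38 [ 0.39  -0.393  0.009] [437.9 235.5]
```

View pics/scene0.png

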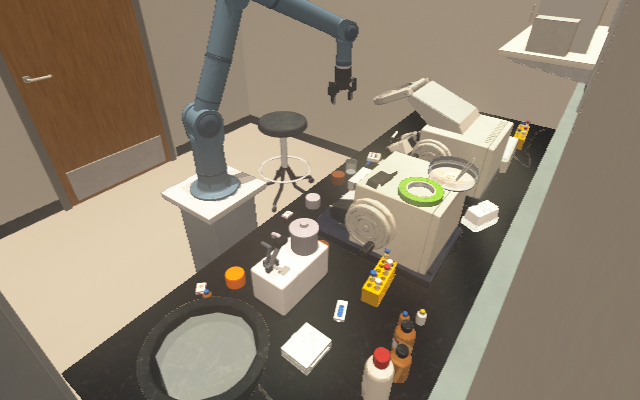

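```bash
python3 - <<'E'
from h import *
save(cam('top'),'topc.png',(160,120,480,280),2.5)
E
```

```text
(no output)
```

View pics/topc.png

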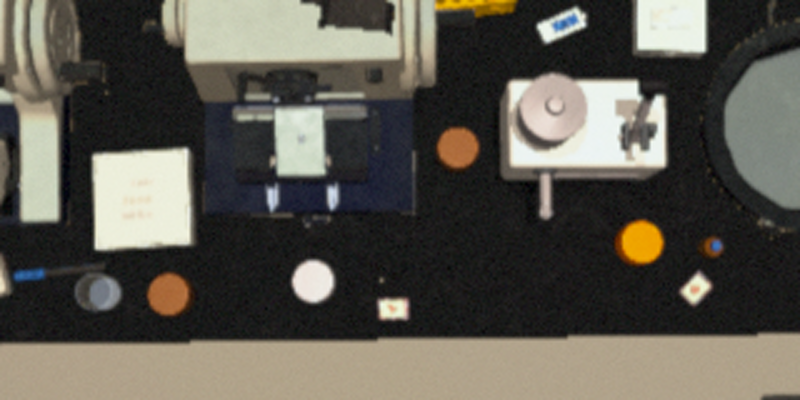

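The top view (crop pixels) shows four cup-shaped things: pale grey/steel (313,281), brown (169,294), brown (458,148) and orange (640,242). Only the steel one at (313,281), world about (0.40, 0.14), fits. Its enlarged crop is above. The tool can't tilt, so I plan to turn the cup in the pads against the bench's front edge, which is clear and fixed.

```bash
python3 - <<'E'
from h import *
np.set_printoptions(precision=4,suppress=True)
c=cam('top'); g=cv2.cvtColor(c['pixels'],cv2.COLOR_RGB2GRAY).astype(int)
F=lambda u,v,z: ray(c,160+u/2.5,120+v/2.5,z)
print('cup',F(313,281,.04))
m=(g>150).astype(np.uint8); n,l,st,ce=cv2.connectedComponentsWithStats(m[225:243,274:298]); print(st,ce+[274,225])
for i in range(1,n):
  if st[i,4]>80: print('cupcc',ray(c,*(ce[i]+[274,225]+0),.04))
for y in (200,240,270,290,320):print('edge col',y,g[246:262,y], )
for u,v in [(320,340),(150,341),(500,336)]: print('edge',F(u,v,0))
for u,v in [(510,165),(665,167),(510,82),(667,82)]: print('top',F(u,v,.13))
print('spout tip',F(545,217,.116),'root',F(545,178,.116)); print('grip',F(638,135,.241))
# sharp disp front top edge
s=c['pixels'][170:212,360:430].astype(np.uint8)
save(c,'disp.png',(350,140,440,215),8)
c2=cam('scene'); print(px(c2,[.41,.14,.04]))
save(c2,'cup_scene.png',(250,150,390,250),5)
E
```

```text
cup [0.4064 0.145  0.04  ]
[[  0   0  24  18 226]
 [  3   0  16  16 206]] [[286.1858 234.6858]
 [284.7476 232.199 ]]
cupcc [0.4072 0.1466 0.04  ]
edge col 200 [ 22  26  21  24  24  23  24  21  26  24  43 114 158 161 162 161]
edge col 240 [ 29  28  23  23  28  18  24  27  21  46 112 159 164 162 166 165]
edge col 270 [ 25  20  27  27  27  31  29  27  27  45 110 158 162 164 165 165]
edge col 290 [ 30  28  20  29  21  17  26  23  25  44 109 161 163 164 166 165]
edge col 320 [209 119  38  26  21  27  26  25  46 112 160 166 166 162 161 166]
edge [0.3246 0.1386 0.    ]
edge [0.3263 0.3809 0.    ]
edge [ 0.3269 -0.1171  0.    ]
top [ 0.5516 -0.1238  0.13  ]
top [ 0.5458 -0.3281  0.13  ]
top [ 0.6638 -0.1269  0.13  ]
top [ 0.6605 -0.336   0.13  ]
spout tip [ 0.4832 -0.1698  0.116 ] root [ 0.5356 -0.1714  0.116 ]
grip [ 0.5686 -0.2685  0.241 ]
[311.7 197.6]
```

View pics/disp.png

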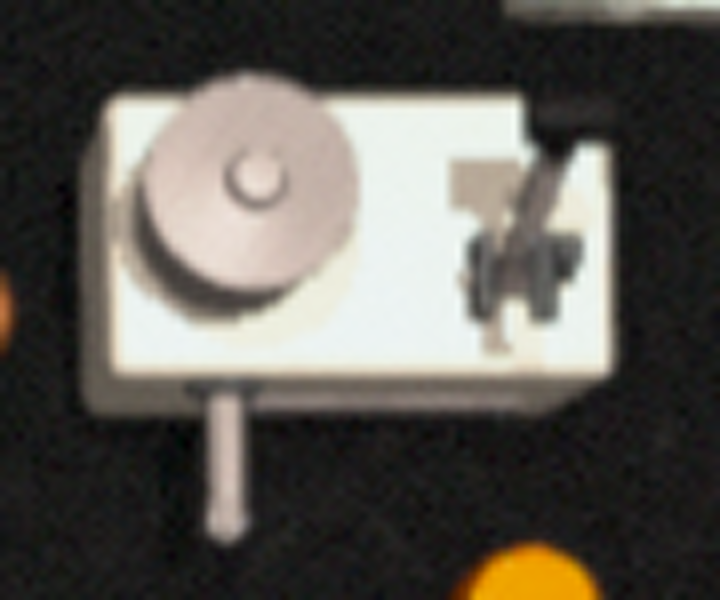

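View pics/cup_scene.png

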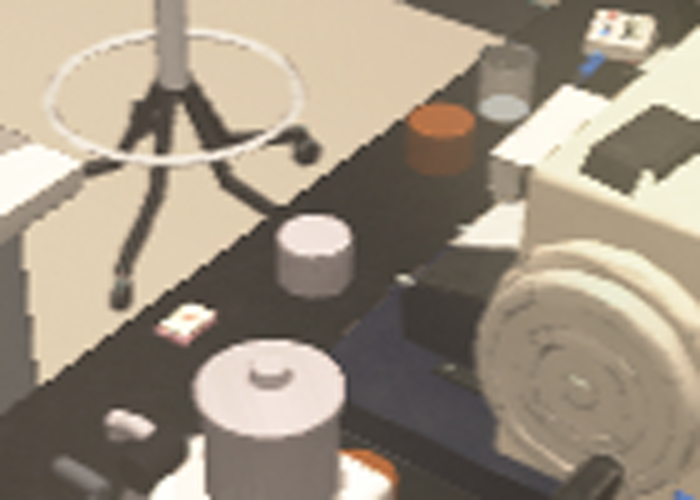

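The crop confirms the steel, flat-topped (mouth-down) cup. Moving above it.

step_arm([
  [20, -51, 0, 0.04, 0],
  [20, -51, 0, 0.04, 0],
  [20, -51, 0, 0.04, 0],
  [20, -51, 0, 0.04, 0],
  [20, -51, 0, 0.04, 0],
  [20, -51, 0, 0.04, 0],
  [20, -51, 0, 0.04, 0],
  [20, -51, 0, 0.04, 0],
  [16, -54, -20, 0.044, 0],
  [0, 0, -50, 0, 0],
])

```text
time_s: 2.5
position: [0.4117, 0.1422, 0.1635]
eef_rot: [0.014, 3.133, 0.006]
ft_force: [-0.6, 0.9, -0.5]
grip_width: 0.995
grip_force: 0.0
```

```bash
python3 - <<'E'
from h import *
np.set_printoptions(precision=4,suppress=True)
s=state(); print(s['time_s'],s['position'],s['eef_rot'],np.array(s['joints']),s['ft_force'])
for n in ['wrist','top','scene']:
    c=cam(n)
    for d in look_for(n,'cup')[:3]: print(n,round(d['p'],2),w(c,d['location']))
    if n=='wrist': save(c,'w1.png'); print(-c['R'].T@c['t'])
E
```

```text
2.5 [0.4117 0.1422 0.1635] [0.0138 3.1335 0.0065] [-0.7923  0.0407  0.3754  2.1783 -0.0194  0.9165  1.1565] [-0.551   0.8916 -0.5404]
wrist 0.82 [ 0.6108 -0.0565  0.0393]
wrist 0.77 [0.4037 0.1461 0.0406]
wrist 0.74 [0.3881 0.3414 0.0426]
[0.3421 0.1408 0.3051]
top 0.74 [ 0.5922 -0.209   0.1306]
top 0.66 [ 0.4533 -0.3102  0.0408]
top 0.57 [0.3879 0.3433 0.0435]
scene 0.74 [0.4039 0.3336 0.0393]
scene 0.72 [0.4161 0.1331 0.0374]
scene 0.64 [ 0.4667 -0.3243  0.0466]
```

View pics/w1.png

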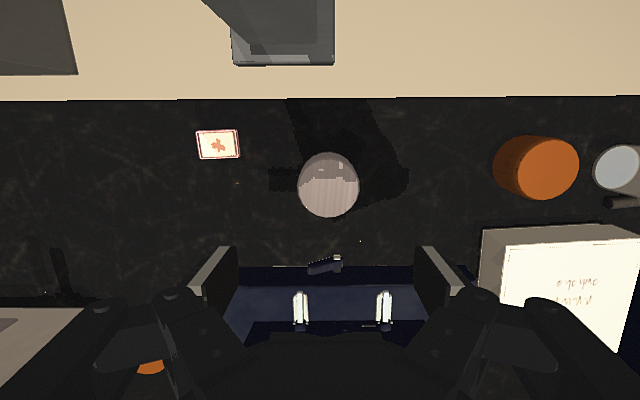

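The wrist picture shows the steel cup at (328,185), the cassette at (217,144) and a brown decoy at (540,167). The cup is at about (0.404, 0.146). Descending to grip.

step_arm([
  [-3, 2, -40, 0, 0],
  [0, 0, -45, 0, 0],
  [0, 0, -45, 0, 0],
  [0, 0, -22, 0, 0],
  [0, 0, 0, 0, 0],
])

```text
time_s: 3.42
position: [0.4043, 0.1487, 0.0092]
eef_rot: [0.004, -3.141, 0.0]
ft_force: [0.2, 0.9, 0.0]
grip_width: 1.001
grip_force: 0.0
```

step_arm([
  [0, -2, -6, 0, 0],
  [0, 0, 0, 0, 1],
  [0, 0, 0, 0, 1],
  [0, 0, 0, 0, 1],
  [0, 0, 0, 0, 1],
])

```text
time_s: 4.05
position: [0.4053, 0.146, 0.0048]
eef_rot: [0.001, 3.14, 0.003]
ft_force: [-1.0, -1.0, 7.9]
grip_width: 0.681
grip_force: 63.0
```

step_arm([
  [0, 0, 30, 0, 1],
  [0, 0, 35, 0, 1],
  [-35, 35, 0, 0, 1],
  [-35, 35, 0, 0, 1],
  [-35, 35, 0, 0, 1],
  [0, 0, 0, 0, 1],
])

```text
time_s: 4.8
position: [0.2966, 0.2532, 0.0687]
eef_rot: [0.013, -3.141, -0.003]
ft_force: [0.7, -0.7, -1.1]
grip_width: 0.676
grip_force: 65.2
```

```bash
python3 - <<'E'
from h import *
s=state(); p=np.array(s['position']); print(p)
c=cam('scene'); u,v=px(c,p+[0,0,.02]).astype(int)
a=c['pixels'][v-40:v+40,u-40:u+40]
t=cam('wrist'); b=t['pixels'][140:400,100:540]
cv2.imwrite('pics/g1.png',np.hstack([cv2.resize(a,(300,300),interpolation=2),cv2.resize(b,(490,300))])[:,:,::-1])
E
```

```text
[0.2965615  0.25324278 0.06873799]
```

View pics/g1.png

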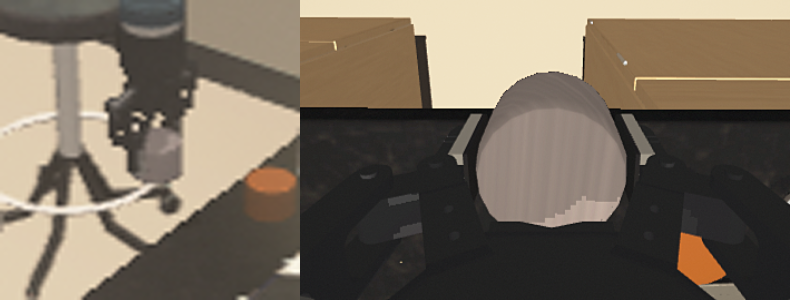

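The cup is held firmly, base still up (the round base face fills the wrist crop's middle). Lowering its far rim onto the bench edge.

step_arm([
  [3, -2, -40, 0, 1],
  [0, 0, -20, 0, 1],
  [0, 0, -8, 0, 1],
  [0, 0, -6, 0, 1],
  [0, 0, 0, 0, 1],
])

```text
time_s: 5.52
position: [0.3001, 0.2454, -0.0051]
eef_rot: [-0.005, -3.134, 0.007]
ft_force: [-8.5, -4.4, 18.0]
grip_width: 0.672
grip_force: 59.8
```

step_arm([
  [0, 0, -8, 0, 1],
  [0, 0, -8, 0, 1],
  [0, 0, -8, 0, 1],
  [0, 0, 0, 0, 1],
])

```text
time_s: 6.02
position: [0.298, 0.2452, -0.0297]
eef_rot: [-0.002, -3.132, 0.009]
ft_force: [-10.8, -2.2, 14.3]
grip_width: 0.68
grip_force: 73.9
```

```bash
python3 - <<'E'
from h import *
s=state(); p=np.array(s['position']); print(p)
c=cam('scene'); u,v=px(c,p+[0,0,.02]).astype(int)
a=c['pixels'][v-40:v+40,u-40:u+40]
t=cam('wrist'); b=t['pixels'][140:400,100:540]
cv2.imwrite('pics/g2.png',np.hstack([cv2.resize(a,(300,300),interpolation=2),cv2.resize(b,(490,300))])[:,:,::-1])
E
```

```text
[ 0.29801002  0.24519858 -0.02967883]
```

View pics/g2.png

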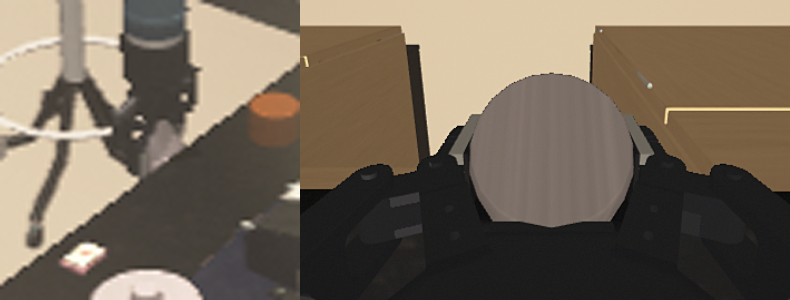

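It works: the wrist crop shows the base disc now facing back towards the camera. Continuing to about 90°.

step_arm([
  [0, 0, -8, 0, 1],
  [0, 0, -8, 0, 1],
  [4, 0, 0, 0, 1],
  [3, 0, 0, 0, 1],
  [0, 0, 0, 0, 1],
])

```text
time_s: 6.75
position: [0.2965, 0.2457, -0.0472]
eef_rot: [0.01, -3.119, 0.015]
ft_force: [-24.1, 4.6, 8.4]
grip_width: 0.676
grip_force: 76.4
```

step_arm([
  [-14, 0, 4, 0, 1],
  [0, 0, 45, 0, 1],
  [0, 0, 45, -0.1848, 1],
  [0, 0, 0, -0.1848, 1],
  [0, 0, 0, -0.1848, 1],
  [0, 0, 0, -0.1848, 1],
  [0, 0, 0, -0.1848, 1],
  [0, 0, 0, -0.1848, 1],
  [0, 0, 0, -0.1848, 1],
  [0, 0, 0, -0.1848, 1],
])

```text
time_s: 8.0
position: [0.2968, 0.2478, 0.0488]
eef_rot: [2.127, 2.312, 0.003]
ft_force: [-0.1, -0.5, -0.7]
grip_width: 0.674
grip_force: 75.2
```

step_arm([
  [0, 0, 0, -0.1848, 1],
  [0, 0, 0, -0.1848, 1],
  [0, 0, 0, -0.1848, 1],
  [0, 0, 0, -0.1848, 1],
  [0, 0, 0, -0.1848, 1],
  [0, 0, 0, -0.1848, 1],
  [0, 0, 0, -0.1848, 1],
  [0, 0, 0, -0.1848, 1],
  [0, 0, 0, -0.1848, 1],
  [0, 0, 0, 0, 1],
])

```text
time_s: 9.25
position: [0.2964, 0.248, 0.0487]
eef_rot: [-3.141, 0.001, -0.002]
ft_force: [0.7, -0.5, -1.4]
grip_width: 0.676
grip_force: 75.1
```

```bash
python3 - <<'E'
from h import *
s=state(); p=np.array(s['position']); print(p,s['eef_rot'],s['joints'])
c=cam('scene'); u,v=px(c,p+[0,0,.02]).astype(int)
a=c['pixels'][v-30:v+30,u-30:u+30]
t=cam('wrist'); b=t['pixels'][140:400,100:540]
cv2.imwrite('pics/g3.png',np.hstack([cv2.resize(a,(300,300),interpolation=2),cv2.resize(b,(490,300))])[:,:,::-1])
E
```

```text
[0.29643221 0.24796829 0.04871186] [-3.14094081e+00  5.18347290e-04 -1.95216517e-03] [-1.60622746  0.25049935  0.87212822  2.36952326 -0.3259135   0.6331513
 -2.05514374]
```

View pics/g3.png

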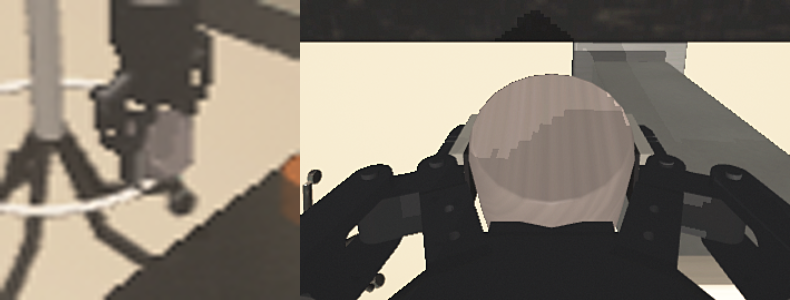

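The base now faces forward and about 15° up. Scene and wrist crops both agree. Now the base goes against the bench edge, to be rolled downwards.

step_arm([
  [-7, 0, -20, 0, 1],
  [0, 0, -32, 0, 1],
  [0, 0, 0, 0, 1],
  [8, 0, 0, 0, 1],
  [8, 0, 0, 0, 1],
  [6, 0, 0, 0, 1],
  [0, 0, 0, 0, 1],
])

```text
time_s: 10.22
position: [0.3104, 0.2495, -0.0031]
eef_rot: [-3.14, -0.0, 0.001]
ft_force: [-2.1, 0.7, 5.2]
grip_width: 0.675
grip_force: 75.7
```

step_arm([
  [2, 0, 5, 0, 1],
  [4, 0, 4, 0, 1],
  [7, 0, 0, 0, 1],
  [7, 0, 0, 0, 1],
  [7, 0, 0, 0, 1],
  [0, 0, 0, 0, 1],
])

```text
time_s: 10.98
position: [0.3295, 0.2485, 0.0046]
eef_rot: [3.139, 0.003, -0.029]
ft_force: [-14.5, 1.4, 16.4]
grip_width: 0.677
grip_force: 77.1
```

step_arm([
  [6, 0, 1, 0, 1],
  [6, 0, 1, 0, 1],
  [0, 0, 0, 0, 1],
])

```text
time_s: 11.35
position: [0.3483, 0.2485, 0.0068]
eef_rot: [3.141, 0.003, -0.002]
ft_force: [0.8, -0.9, -0.3]
grip_width: 0.674
grip_force: 75.8
```

```bash
python3 - <<'E'
from h import *
t=cam('wrist'); b=t['pixels'][140:400,100:540]
hsv=cv2.cvtColor(b,cv2.COLOR_RGB2GRAY)
for r in range(0,260,12): print(r,b[r,220].tolist(),b[r,170].tolist())
E
```

```text
0 [47, 43, 46] [44, 42, 42]
12 [45, 43, 43] [48, 46, 47]
24 [44, 44, 42] [44, 42, 39]
36 [34, 32, 32] [44, 44, 44]
48 [29, 28, 27] [33, 32, 32]
60 [32, 30, 31] [32, 30, 25]
72 [148, 134, 125] [31, 31, 31]
84 [148, 134, 125] [25, 25, 28]
96 [149, 137, 126] [151, 137, 127]
108 [131, 119, 112] [157, 140, 132]
120 [131, 117, 110] [151, 137, 126]
132 [129, 118, 110] [150, 135, 126]
144 [130, 118, 110] [134, 120, 113]
156 [130, 116, 110] [147, 135, 125]
168 [127, 114, 108] [149, 134, 125]
180 [166, 148, 138] [148, 133, 123]
192 [158, 144, 131] [142, 129, 120]
204 [35, 35, 35] [34, 34, 36]
216 [39, 39, 39] [31, 31, 31]
228 [36, 35, 35] [35, 35, 36]
240 [35, 35, 36] [36, 35, 36]
252 [35, 35, 35] [35, 36, 36]
```

```bash
python3 - <<'E'
from h import *
s=state(); p=np.array(s['position'])
c=cam('scene'); u,v=px(c,p+[0,0,.02]).astype(int)
a=c['pixels'][v-30:v+30,u-30:u+30]
t=cam('wrist'); b=t['pixels'][140:400,100:540]
cv2.imwrite('pics/g4.png',np.hstack([cv2.resize(a,(300,300),interpolation=2),cv2.resize(b,(490,300))])[:,:,::-1])
E
```

```text
(no output)
```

View pics/g4.png

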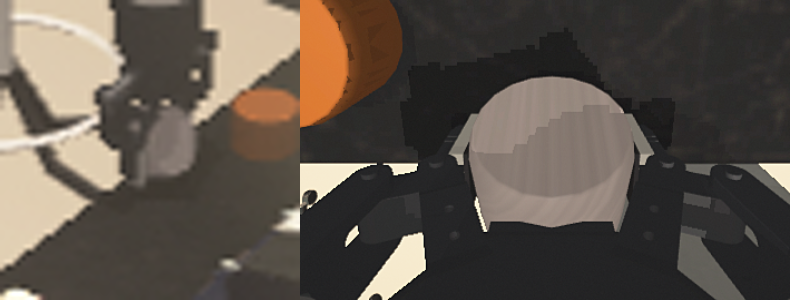

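The cup slid over the edge without turning (the base ellipse is unchanged), so I was too high. Retreating and repeating lower.

step_arm([
  [0, 0, 25, 0, 1],
  [-35, 0, 0, 0, 1],
  [-32, 0, 0, 0, 1],
  [0, 0, -40, 0, 1],
  [0, 0, 0, 0, 1],
  [7, 0, 0, 0, 1],
  [7, 0, 0, 0, 1],
  [6, 0, 0, 0, 1],
  [0, 0, 0, 0, 1],
])

```text
time_s: 12.62
position: [0.3028, 0.2487, -0.0073]
eef_rot: [-3.141, 0.001, 0.0]
ft_force: [-0.6, -0.1, -0.1]
grip_width: 0.675
grip_force: 76.0
```

step_arm([
  [-6, 0, 0, 0, 1],
  [0, 0, -8, 0, 1],
  [6, 0, 0, 0, 1],
  [4, 0, 0, 0, 1],
  [4, 0, 0, 0, 1],
  [0, 0, 0, 0, 1],
])

```text
time_s: 13.38
position: [0.2984, 0.2472, -0.0176]
eef_rot: [3.136, 0.009, -0.038]
ft_force: [-18.3, 3.5, 5.8]
grip_width: 0.675
grip_force: 76.5
```

step_arm([
  [4, 0, 0, 0, 1],
  [0, 0, 0, 0, 1],
  [4, 0, 0, 0, 1],
  [0, 0, 0, 0, 1],
])

```text
time_s: 13.88
position: [0.2985, 0.2467, -0.0186]
eef_rot: [3.133, 0.014, -0.062]
ft_force: [-29.3, 4.6, 14.2]
grip_width: 0.682
grip_force: 77.1
```

step_arm([
  [0, 0, 3, 0, 1],
  [0, 0, 3, 0, 1],
  [0, 0, 0, 0, 1],
])

```text
time_s: 14.25
position: [0.2987, 0.2444, -0.014]
eef_rot: [3.129, 0.013, -0.058]
ft_force: [-24.5, 3.9, -4.2]
grip_width: 0.674
grip_force: 75.2
```

step_arm([
  [2, 0, 2, 0, 1],
  [0, 0, 2, 0, 1],
  [2, 0, 2, 0, 1],
  [0, 0, 0, 0, 1],
])

```text
time_s: 14.75
position: [0.2997, 0.2425, -0.0091]
eef_rot: [3.125, 0.013, -0.067]
ft_force: [-27.4, 3.8, -8.4]
grip_width: 0.676
grip_force: 74.9
```

step_arm([
  [3, 0, 1, 0, 1],
  [3, 0, 1, 0, 1],
  [0, 0, 1, 0, 1],
  [0, 0, 0, 0, 1],
])

```text
time_s: 15.25
position: [0.3035, 0.2426, -0.0064]
eef_rot: [3.125, 0.013, -0.074]
ft_force: [-28.8, 3.3, -5.1]
grip_width: 0.676
grip_force: 74.0
```

step_arm([
  [3, 0, 0, 0, 1],
  [0, 0, 0, 0, 1],
  [3, 0, 0, 0, 1],
  [0, 0, 0, 0, 1],
])

```text
time_s: 15.75
position: [0.3035, 0.2425, -0.0065]
eef_rot: [3.123, 0.016, -0.095]
ft_force: [-39.4, 3.8, 10.0]
grip_width: 0.673
grip_force: 75.8
```

```bash
python3 - <<'E'
from h import *
s=state(); print(s['position'],s['wrist_torque'])
b=cam('wrist')['pixels'][140:400,100:540]
for r in range(40,210,10): print(r,b[r,222,0],b[r,226,0],b[r,180,0],end=' | ')
E
```

```text
[ 0.30353975  0.24250443 -0.00653164] [ 0.80759701  8.49740248 -0.19280647]
40 35 37 33 | 50 29 30 32 | 60 32 31 32 | 70 31 32 32 | 80 125 128 248 | 90 125 128 138 | 100 124 130 140 | 110 123 129 137 | 120 124 129 138 | 130 124 128 126 | 140 125 128 126 | 150 124 127 140 | 160 134 134 155 | 170 171 168 157 | 180 158 161 154 | 190 156 157 159 | 200 38 34 35 |
```

step_arm([
  [-14, 0, 0, 0, 1],
  [0, 0, 0, 0, 0.4],
  [0, 0, 0, 0, 0.36],
])

```text
time_s: 16.18
position: [0.3089, 0.2441, -0.0039]
eef_rot: [3.132, 0.005, -0.034]
ft_force: [-12.2, 0.5, -5.1]
grip_width: 0.677
grip_force: 74.0
```

step_arm([
  [0, 0, 0, 0, 0.335],
  [0, 0, 0, 0, 0.33],
])

```text
time_s: 16.42
position: [0.3088, 0.244, -0.0039]
eef_rot: [3.132, 0.005, -0.034]
ft_force: [-12.6, 0.3, -4.5]
grip_width: 0.675
grip_force: 74.0
```

```bash
cat >> h.py <<'E'
def cup(): # boundary rows of base disc on the centre column, wrist view
    b=cam('wrist')['pixels'][140:400,318:328,0].mean(1); print(np.round(b[60:215:5]).astype(int).tolist(),'from 60 step 5')
E
python3 -c "
from h import *
cup()"
```

```text
[32, 30, 31, 144, 138, 138, 138, 125, 126, 126, 126, 126, 126, 126, 125, 125, 125, 126, 125, 125, 144, 171, 169, 163, 160, 160, 157, 163, 37, 36, 36] from 60 step 5
```

step_arm([
  [3, 0, 2, 0, 1],
  [3, 0, 1, 0, 1],
  [3, 0, 1, 0, 1],
  [0, 0, 0, 0, 1],
])

```text
time_s: 16.98
position: [0.3306, 0.2487, 0.0034]
eef_rot: [-3.141, 0.0, -0.004]
ft_force: [-0.6, -0.1, -1.1]
grip_width: 0.675
grip_force: 74.8
```

```bash
python3 -c "
from h import *
cup()"
```

```text
[38, 38, 34, 142, 140, 140, 140, 140, 140, 132, 127, 126, 126, 126, 126, 126, 126, 126, 126, 126, 137, 171, 169, 164, 159, 160, 157, 163, 36, 37, 36] from 60 step 5
```

Slipped off again at about 85°. Twisting inside full-width pads needs too much force. Better: lay the cup on its side on the bench and regrip only the last few mm at the mouth, where the twist resistance is small and the base's lever long.

step_arm([
  [0, 0, 20, 0, 1],
  [35, -24, 0, 0, 1],
  [35, -24, 0, 0, 1],
  [0, 0, -12, 0, 1],
  [0, 0, -4, 0, 1],
  [0, 0, 0, 0, 1],
])

```text
time_s: 17.77
position: [0.3982, 0.2007, 0.0067]
eef_rot: [3.141, 0.002, -0.002]
ft_force: [-0.2, -0.3, -0.8]
grip_width: 0.674
grip_force: 74.7
```

step_arm([
  [0, 0, -3, 0, 1],
  [0, 0, -2, 0, 1],
  [0, 0, 0, 0, 1],
])

```text
time_s: 18.15
position: [0.3991, 0.2012, 0.0042]
eef_rot: [-3.139, -0.001, 0.004]
ft_force: [-5.5, -2.8, 21.6]
grip_width: 0.674
grip_force: 77.5
```

step_arm([
  [0, 0, 0, 0, 0.26],
  [0, 0, 0, 0, 0.26],
  [0, 0, 0, 0, 0.26],
  [-18, 0, 0, 0, 0.26],
  [-18, 0, 0, 0, 0.26],
  [0, 0, 0, 0, 0.26],
])

```text
time_s: 18.9
position: [0.3599, 0.2, 0.0017]
eef_rot: [3.141, 0.003, -0.006]
ft_force: [0.6, 0.1, 0.9]
grip_width: 0.738
grip_force: 0.0
```

```bash
python3 - <<'E'
from h import *
np.set_printoptions(precision=4,suppress=True)
s=state(); print(s['position'],s['grip_width'])
c=cam('wrist'); save(c,'x.png')
for d in look_for('wrist','cup')[:3]: print(round(d['p'],2),w(c,d['location']))
b=c['pixels'][:,:,0]
# disc row/col extents
print('col',b[140:330:6,320].tolist())
for P in ([.408,.2012,.06],[.408,.2012,.0],[.368,.2012,.06],[.398,.2012,.03]): print(P,px(c,P))
E
```

```text
[0.3599 0.2    0.0017] 0.738087286423861
0.6 [0.4485 0.197  0.011 ]
0.59 [0.3961 0.3178 0.0255]
col [29, 32, 32, 33, 28, 30, 28, 22, 20, 22, 19, 25, 23, 21, 20, 19, 20, 18, 16, 17, 20, 19, 17, 17, 24, 17, 19, 226, 205, 204, 203, 204]
[0.408, 0.2012, 0.06] [317.  189.6]
[0.408, 0.2012, 0.0] [320.2 159.8]
[0.368, 0.2012, 0.06] [317.7 307.1]
[0.398, 0.2012, 0.03] [319.1 195.6]
```

View pics/x.png

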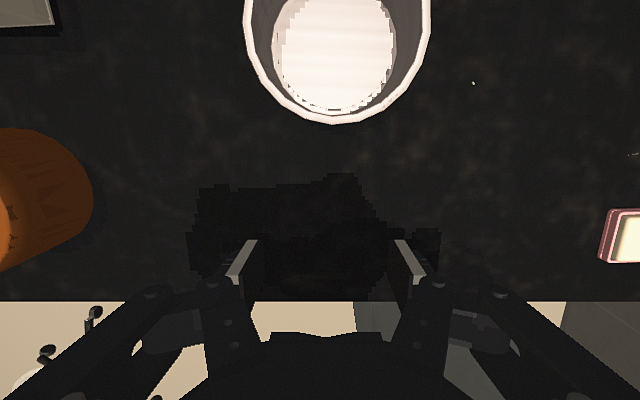

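The picture shows the cup standing upright with its open mouth up: rim lowest at (337,122), sides at columns 245 and 432. It tipped upright when released. Locating it numerically now, since all ten picture views are used.

```bash
python3 - <<'E'
from h import *
np.set_printoptions(precision=4,suppress=True)
c=cam('wrist')
P=ray(c,337,122,.04); print('near rim',P,'centre x',P[0]+.03)
print('l/r at row 30', ray(c,245,25,.04),ray(c,432,25,.04))
for n in ['top','scene']:
    c=cam(n)
    for t in ['cup','beaker_b','vial_a','marker_b','cassette_1']:
        for d in look_for(n,t)[:4]: print(n,t,round(d['p'],2),w(c,d['location']))
E
```

```text
near rim [0.4295 0.1954 0.04  ] centre x 0.4594903280139703
l/r at row 30 [0.4592 0.2249 0.04  ] [0.4592 0.1657 0.04  ]
top cup 0.81 [0.4509 0.2018 0.0071]
top cup 0.67 [ 0.4528 -0.3057  0.0379]
top cup 0.55 [ 0.5875 -0.0599  0.0392]
top cup 0.51 [0.3916 0.3479 0.0443]
top beaker_b 0.75 [0.3918 0.4569 0.0239]
top vial_a 0.37 [ 0.4453 -0.4108  0.0379]
top marker_b 0.59 [0.4293 0.5119 0.0076]
top cassette_1 0.56 [ 0.3937 -0.3945  0.0073]
top cassette_1 0.41 [0.3711 0.0302 0.0087]
scene cup 0.87 [ 0.4684 -0.3198  0.0445]
scene cup 0.61 [0.4037 0.3301 0.0373]
scene cup 0.53 [0.4539 0.1952 0.0266]
scene cup 0.5 [ 0.6057 -0.0434  0.0411]
scene beaker_b 0.51 [0.4024 0.4362 0.0414]
scene vial_a 0.48 [ 0.4546 -0.4164  0.0416]
scene cassette_1 0.47 [0.3698 0.03   0.0105]
scene cassette_1 0.4 [ 0.3989 -0.3946  0.0108]
```

step_arm([
  [0, 0, 40, 0, 0],
  [0, 0, 30, 0, 0],
  [50, -2, 0, 0, 0],
  [49, -3, 0, 0, 0],
  [0, 0, 0, 0, 0],
  [0, 0, -40, 0, 0],
  [0, 0, -27, 0, 0],
  [0, 0, 0, 0, 0],
])

```text
time_s: 20.65
position: [0.4592, 0.1943, 0.0033]
eef_rot: [3.139, 0.0, -0.009]
ft_force: [-0.4, -0.1, -0.2]
grip_width: 1.0
grip_force: 0.0
```

```bash
python3 - <<'E'
from h import *
np.set_printoptions(precision=4,suppress=True)
c=cam('top'); F=lambda u,v,z: ray(c,350+u/8,140+v/8,z)
for n,u,v in [('FL',110,375),('FR',612,378),('BL',106,95),('BR',614,148)]: print(n,F(u-4,v-4,.13))
im=c['pixels'].astype(int)
g=im.sum(2)//3
print('spout rows col374-382'); print(g[186:212,373:384])
E
```

```text
FL [ 0.5504 -0.1213  0.13  ]
FR [ 0.546  -0.3281  0.13  ]
BL [ 0.6688 -0.1228  0.13  ]
BR [ 0.6428 -0.3333  0.13  ]
spout rows col374-382
[[183 182 182 181 181 183 183 182 182 184 187]
 [106  98 102 102 105 114 109 103 103 100 114]
 [ 67  65  69  78  91  97  90  78  73  77  94]
 [ 73  65  60  99 126 136 119  74  77 100 114]
 [ 86  79  80 129 169 182 160  94  89 111 122]
 [ 70  70  76 132 172 185 166  93  63  72  65]
 [ 34  33  51 127 170 185 165  89  36  35  34]
 [ 22  10  43 126 168 187 167  88  26  18  18]
 [ 12   1  43 125 168 188 168  91  32  23  19]
 [ 18  24  48 122 166 187 167  92  34  25  18]
 [ 12  21  48 124 166 188 168  91  33  24  25]
 [ 14  17  48 120 165 187 171  92  33  24  23]
 [ 13  24  48 119 168 191 170  92  38  28  23]
 [ 19  27  45 119 165 191 170  92  39  23  24]
 [ 13  26  44 110 162 196 171  96  37  24  30]
 [ 21  19  40 104 162 191 171  91  36  19  24]
 [ 11  29  47 119 158 180 166  94  39  27  31]
 [  4  26  51 132 163 181 162  95  44  32  25]
 [ 14  27  64 152 169 179 169 116  50  30  26]
 [  3  26  66 153 165 175 171 124  62  32  29]
 [  9  26  51 113 139 148 149  86  39  20  26]
 [ 16  21  32  57  90 107  78  41  29  19  29]
 [ 14  27  29  27  37  42  30  25  21  27  33]
 [ 14  26  24  29  26  25  25  26  30  27  38]
 [ 21  21  26  23  26  19  24  22  27  34  29]
 [ 24  28  26  21  24  19  25  20  30  32  29]]
```

step_arm([
  [0, 1, 0, 0, 1],
  [0, 0, 0, 0, 1],
  [0, 0, 0, 0, 1],
  [0, 0, 0, 0, 1],
  [0, 0, 40, 0, 1],
  [0, 0, 40, 0, 1],
  [-6, -52, 0, 0, 1],
  [-6, -52, 0, 0, 1],
  [-6, -52, 0, 0, 1],
  [-6, -52, 0, 0, 1],
])

```text
time_s: 21.95
position: [0.4381, -0.0127, 0.0859]
eef_rot: [-3.14, -0.001, -0.003]
ft_force: [0.2, 0.1, -1.1]
grip_width: 0.675
grip_force: 64.9
```

step_arm([
  [-6, -52, 0, 0, 1],
  [-6, -52, 0, 0, 1],
  [0, -53, 0, 0, 1],
  [0, 0, 0, 0, 1],
  [0, 0, 0, 0, 1],
])

```text
time_s: 22.58
position: [0.4262, -0.1684, 0.0855]
eef_rot: [-3.141, 0.002, -0.001]
ft_force: [-0.8, 1.0, -1.4]
grip_width: 0.673
grip_force: 64.8
```

```bash
python3 - <<'E'
from h import *
np.set_printoptions(precision=4,suppress=True)
s=state(); print(s['joints'])
c=cam('wrist'); print(-c['R'].T@c['t'])
for P in ([.491,-.17,.101],[.483,-.17,.101],[.483,-.17,.12],[.549,-.17,.12],[.546,-.328,.13],[.5504,-.1213,.13]): print(P,px(c,P))
u,v=px(c,[.487,-.17,.11]).astype(int); g=c['pixels'].astype(int).sum(2)//3
print(u,v); print(g[max(0,v-70):v+60:5, u-70:u+70:5])
for n in ['wrist','top','scene']:
    c=cam(n)
    for t in ['dispenser','lever_grip','catch_knob']:
        for d in look_for(n,t)[:2]: print(n,t,round(d['p'],2),w(c,d['location']))
E
```

```text
[-0.5632  0.3482  0.9659  2.1972 -0.4104  0.7841 -0.8995]
[ 0.4946 -0.1699  0.2277]
[0.491, -0.17, 0.101] [325.8 125.6]
[0.483, -0.17, 0.101] [325.8 144.9]
[0.483, -0.17, 0.12] [325.8 149.8]
[0.549, -0.17, 0.12] [325.6 -70. ]
[0.546, -0.328, 0.13] [906.3 -80.4]
[0.5504, -0.1213, 0.13] [144.5 -98.7]
325 136
[[ 44  40  42  40  43  40  40  42  38  40  41  41 121 221 239 246 253 243
  237 221  21  38  45  43  38  40  42  42]
 [ 41  42  45  41  38  40  41  40  38  42  41  42 153 222 239 246 253 243
  237 218  26  37  40  49  45  44  42  41]
 [ 43  43  45  45  40  42  41  42  39  41  40  42 156 221 240 247 253 243
  237 217  29  37  41  46  41  41  45  40]
 [ 44  41  41  43  41  39  44  40  37  41  40  39 159 221 239 247 253 243
  237 214  31  38  40  45  44  41  42  45]
 [ 40  40  46  42  41  42  43  44  41  41  41  27 157 219 238 243 251 242
  235 209  31  35  40  46  45  43  39  43]
 [ 42  41  40  41  42  42  43  39  42  41  40  28 157 218 235 239 241 238
  233 204  30  37  44  47  51  54  44  47]
 [ 41  41  40  44  43  43  43  42  45  43  42  28 154 220 236 239 241 237
  232 202  39  4
[... 1784 characters left out ...]
 28  27  29  29  26  27  27  27  29  28  27  30  29  27  30  30  30  29
   41  43  42  45  41  40  42  48  47  48]
 [ 29  27  31  26  31  25  28  29  28  28  29  30  28  29  32  30  29  29
   29  49  41  43  45  46  40  43  40  44]
 [ 28  28  30  28  28  27  28  28  26  31  28  29  29  32  29  31  30  27
   29  28  38  41  41  40  40  40  42  46]
 [ 31  28  28  27  31  26  26  27  33  30  29  28  29  27  27  29  31  28
   27  28  28  45  40  39  40  40  40  45]]
wrist dispenser 0.57 [ 0.5491 -0.1882  0.0656]
top lever_grip 0.73 [ 0.6186 -0.2804  0.2377]
top catch_knob 0.44 [ 0.5765 -0.2844  0.2006]
scene dispenser 0.96 [ 0.6422 -0.263   0.1325]
scene lever_grip 0.65 [ 0.6305 -0.2915  0.2454]
```

The nozzle ends at x≈0.484, so the spout foot is about (0.492, -0.172). The gripper can't stand over the cup there because the spout is in the way. I'll set the cup down short of it and push it home with the back of an opened finger.

step_arm([
  [7, -3, -30, 0, 1],
  [0, 0, -35, 0, 1],
  [0, 0, -15, 0, 1],
  [0, 0, -2, 0, 1],
  [0, 0, 0, 0, 1],
])

```text
time_s: 23.85
position: [0.4325, -0.1709, 0.0051]
eef_rot: [-3.136, 0.002, 0.003]
ft_force: [-6.7, 5.1, 21.5]
grip_width: 0.672
grip_force: 69.2
```

step_arm([
  [0, 0, 0, 0, 0],
  [0, 0, 0, 0, 0],
  [0, 0, 0, 0, 0],
  [0, 0, 35, 0, 0],
  [0, 0, 40, 0, 0],
  [-16, 0, 0, 0.1745, 0],
  [-16, 0, 0, 0.1745, 0],
  [-16, 0, 0, 0.1745, 0],
  [-16, 0, 0, 0.1745, 0],
  [-16, 0, 0, 0.1745, 0],
])

```text
time_s: 25.1
position: [0.3526, -0.1716, 0.0782]
eef_rot: [2.843, 1.336, -0.0]
ft_force: [0.1, 0.5, 0.1]
grip_width: 0.998
grip_force: 0.0
```

step_arm([
  [-16, 0, 0, 0.1745, 0],
  [0, 0, 0, 0.1745, 0],
  [0, 0, 0, 0.1745, 0],
  [0, 0, 0, 0.1745, 0],
  [0, 0, 0, 0, 0],
])

```text
time_s: 25.72
position: [0.3371, -0.1716, 0.0782]
eef_rot: [-2.224, -2.219, 0.0]
ft_force: [0.5, -0.5, -0.2]
grip_width: 0.998
grip_force: 0.0
```

```bash
python3 - <<'E'
from h import *
np.set_printoptions(precision=4,suppress=True)
s=state(); print(s['joints'],s['position'])
for n in ['top','wrist','scene']:
    c=cam(n)
    for d in look_for(n,'cup')[:4]: print(n,round(d['p'],2),w(c,d['location']))
    if n=='top':
        u,v=px(c,[.433,-.172,.04]).astype(int); print(u,v,px(c,[.433,-.172,.04]),px(c,[.453,-.172,.04])); print((c['pixels'].astype(int).sum(2)//3)[v-14:v+15,u-14:u+15])
E
```

```text
[-0.3675  0.1104  0.7684  2.3691 -0.1196  0.6967  0.4873] [ 0.3371 -0.1716  0.0782]
top 0.72 [ 0.4511 -0.309   0.0402]
top 0.61 [0.3871 0.3427 0.0429]
top 0.56 [ 0.5868 -0.058   0.0382]
top 0.48 [ 0.4238 -0.1673  0.0093]
376 223 [376.1 223.5] [375.9 217.8]
[[ 33  30  35  24  26  25  22  25  14  23  25  10  25  27  27  26  20  20
   29  24  33  26  31  15  25  24  24  31  29]
 [ 25  28  24  35  22  23  27  29  24  25  17  20  19  26  20  21  23  20
   26  33  34  32  24  20  26  20  23  29  30]
 [ 21  22  29  26  33  31  29  22  26  23  28  25  24  24  23  14  20  23
   25  36  34  30  27  24  26  28  31  34  29]
 [ 20  21  29  19  25  27  28  24  20  10  24  25  22  21  19  20  22  23
   25  26  31  31  28  28  25  24  30  27  23]
 [ 25  26  24  27  25  25  24  20  29  24  23  28  19  22  23  26  17  22
   24  29  24  31  29  25  28  30  28  26  24]
 [ 27  21  19  29  19  29  24  27  22  27  24  25  21  26  20  17  17  29
   17  29  18  25  26  22  29  22  21  23  24]
 [ 24  25  21  28  31  26  28  19  28  25  25  25  22  26  18  24  24  28
   27  26  22  23  30  25  21  26  21  27  
[... 2184 characters left out ...]
 15  25  29  26  27  24  19  33  54  74 102 101 109 115 147 118  76 102
   85 103 144 136  94  57  34  53  77 100 101]
 [ 21  26  25  25  28  25  20  18  21  37  51  64  78  86  76  53  38  47
   47  91 123  99  62  59  48  57  90 105 107]
 [ 22  23  24  27  23  21  19  24   8  21  24  25  34  42  45  36  31  30
   34  74  71  57  59  61  56  66 100 109 106]
 [ 27  26  26  26  25  26  22  17  19   8  11  21  27  50  45  37  37  33
   32  42  48  53  61  64  64  80  99 107 108]]
wrist 0.97 [ 0.4672 -0.3059  0.04  ]
wrist 0.82 [ 0.4278 -0.1737  0.0193]
scene 0.92 [ 0.4652 -0.3241  0.0433]
scene 0.76 [ 0.4233 -0.1783  0.0298]
scene 0.6 [0.4025 0.3321 0.0357]
scene 0.42 [ 0.608  -0.0444  0.0426]
```

```bash
cat >> h.py <<'E'
def rim(n,P,z=.04,half=.07,rr=(28,32)):
    """circle at height z near P in camera n, by rectifying that plane (1 px = 0.5 mm)"""
    c=cam(n); s=[(-half,-half),(half,-half),(half,half),(-half,half)]
    src=np.float32([px(c,[P[0]+a,P[1]+b,z]) for a,b in s]); N=int(half*4000)
    dst=np.float32([[(a+half)*2000,(b+half)*2000] for a,b in s])
    g=cv2.warpPerspective(cv2.cvtColor(c['pixels'],cv2.COLOR_RGB2GRAY),cv2.getPerspectiveTransform(src,dst),(N,N))
    g=cv2.GaussianBlur(g,(5,5),1.5)
    r=cv2.HoughCircles(g,cv2.HOUGH_GRADIENT_ALT,1,20,param1=100,param2=.5,minRadius=rr[0]*2-2,maxRadius=rr[1]*2+2)
    if r is None: r=cv2.HoughCircles(g,cv2.HOUGH_GRADIENT,1,30,param1=100,param2=12,minRadius=rr[0]*2,maxRadius=rr[1]*2)
    return [] if r is None else [(round(P[0]-half+x/2000,4),round(P[1]-half+y/2000,4),q/2) for x,y,q in r[0][:4,:3]]
E
python3 - <<'E'
from h import *
for n in ['wrist','top','scene']: print(n,rim(n,[.43,-.172]))
c=cam('wrist'); print(-c['R'].T@c['t'],px(c,[.43,-.172,.04]),px(c,[.492,-.172,.101]))
E
```

```text
wrist [(np.float32(0.4225), np.float32(-0.173), np.float32(29.490545))]
top [(np.float32(0.424), np.float32(-0.1665), np.float32(29.482956))]
scene [(np.float32(0.4245), np.float32(-0.1715), np.float32(30.371723))]
[ 0.33735995 -0.10435363  0.22042882] [467.7 224.2] [667.3 271.6]
```

step_arm([
  [0, 0, -30, 0, 0.4],
  [0, 0, -30, 0, 0.4],
  [0, 0, -10, 0, 0.4],
  [0, 0, 0, 0, 0.4],
  [12, 0, 0, 0, 0.4],
  [12, 0, 0, 0, 0.4],
  [12, 0, 0, 0, 0.4],
  [12, 0, 0, 0, 0.4],
  [10, 0, 0, 0, 0.4],
  [0, 0, 0, 0, 0.4],
])

```text
time_s: 27.48
position: [0.3972, -0.1717, 0.0085]
eef_rot: [2.219, 2.221, 0.001]
ft_force: [0.0, 0.3, 0.4]
grip_width: 0.601
grip_force: 0.0
```

```bash
python3 - <<'E'
from h import *
for n in ['wrist','top','scene']: print(n,rim(n,[.455,-.172]))
for n in ['wrist','top','scene']:
    c=cam(n)
    for d in look_for(n,'cup')[:4]:print(n,round(d['p'],2),w(c,d['location']).round(3))
E
```

```text
wrist [(np.float32(0.4645), np.float32(-0.175), np.float32(30.383053))]
top [(np.float32(0.4672), np.float32(-0.1707), np.float32(30.95))]
scene []
wrist 0.97 [ 0.476 -0.165  0.024]
top 0.69 [0.389 0.346 0.045]
top 0.69 [ 0.452 -0.307  0.043]
top 0.64 [ 0.47  -0.161  0.008]
scene 0.75 [0.403 0.332 0.038]
scene 0.67 [ 0.468 -0.324  0.043]
scene 0.44 [ 0.454 -0.175  0.029]
```

step_arm([
  [8, 0, 0, 0, 0.4],
  [8, 0, 0, 0, 0.4],
  [8, 0, 0, 0, 0.4],
  [0, 0, 0, 0, 0.4],
])

```text
time_s: 28.42
position: [0.4165, -0.1708, 0.0072]
eef_rot: [-2.217, -2.218, 0.005]
ft_force: [-5.0, 0.9, -0.9]
grip_width: 0.605
grip_force: 0.0
```

```bash
python3 - <<'E'
from h import *
for n in ['wrist','top','scene']: print(n,rim(n,[.48,-.172]), 'noz',rim(n,[.49,-.172],.101,.03,(6,9)))
E
```

```text
wrist [(np.float32(0.4855), np.float32(-0.175), np.float32(28.917072))] noz []
top [(np.float32(0.4868), np.float32(-0.1718), np.float32(30.45))] noz []
scene [] noz [(np.float32(0.5005), np.float32(-0.1555), np.float32(6.956603)), (np.float32(0.4795), np.float32(-0.159), np.float32(7.7269373))]
```

step_arm([
  [-25, 0, -2, 0, 0.4],
  [-10, -1, 0, 0, 0],
  [0, 0, 0, 0, 0],
  [0, 0, 0, 0, 0],
  [10, 0, 0, 0, 0],
  [6, 0, 0, 0, 0],
  [0, 0, 0, 0, 0],
])

```text
time_s: 29.6
position: [0.4016, -0.1726, 0.0064]
eef_rot: [2.22, 2.222, 0.0]
ft_force: [1.1, 0.3, 0.9]
grip_width: 1.001
grip_force: 0.0
```

```bash
python3 - <<'E'
from h import *
for n in ['wrist','top','scene']: print(n,rim(n,[.48,-.172]))
E
```

```text
wrist [(np.float32(0.4885), np.float32(-0.175), np.float32(29.537024))]
top []
scene []
```

step_arm([
  [4, 0, 0, 0, 0],
  [0, 0, 0, 0, 0],
])

```text
time_s: 30.0
position: [0.4043, -0.1725, 0.0062]
eef_rot: [-2.221, -2.221, 0.0]
ft_force: [-0.1, 0.5, 0.5]
grip_width: 1.001
grip_force: 0.1
```

```bash
python3 - <<'E'
from h import *
for n in ['wrist','top','scene']: print(n,rim(n,[.485,-.172]))
c=cam('wrist'); g=c['pixels'].astype(int).sum(2)//3
print(-c['R'].T@c['t'],px(c,[.492,-.172,.101]),px(c,[.549,-.172,.112]),px(c,[.492,-.172,.04]))
E
```

```text
wrist [(np.float32(0.4905), np.float32(-0.176), np.float32(29.136038))]
top [(np.float32(0.4892), np.float32(-0.1722), np.float32(31.7))]
scene []
[ 0.40433801 -0.10538091  0.14844715] [730.7 436.2] [1128.3  500.2] [536.3 282.8]
```

The cup is at about (0.490, -0.174), within a couple of mm of the target. Backing off, rising, and going to the left of the catch knob with shut fingers.

step_arm([
  [-25, 0, 0, 0, 0],
  [-25, 0, 30, 0, 0.5],
  [0, 0, 60, 0, 1],
  [0, 0, 60, 0, 1],
  [0, 0, 60, 0, 1],
  [0, 0, 60, 0, 1],
  [50, -20, 0, 0, 1],
  [52, -22, 0, 0, 1],
  [52, -22, 0, 0, 1],
  [50, -20, 0, 0, 1],
])

```text
time_s: 31.45
position: [0.5609, -0.2562, 0.276]
eef_rot: [2.218, 2.224, -0.001]
ft_force: [-0.2, 0.5, 1.4]
grip_width: -0.001
grip_force: 0.0
```

```bash
python3 - <<'E'
from h import *
np.set_printoptions(precision=4,suppress=True)
s=state(); print(s['time_s'],s['position'],s['grip_width'])
for n in ['wrist','top','scene']:
    print(n,'rim',rim(n,[.485,-.172]))
    c=cam(n)
    for t in ['catch_knob','lever_grip']:
        for d in look_for(n,t)[:2]: print(n,t,round(d['p'],2),w(c,d['location']))
E
```

```text
31.45 [ 0.5609 -0.2562  0.276 ] -0.00149693177897366
wrist rim [(np.float32(0.4915), np.float32(-0.1745), np.float32(29.140362))]
wrist catch_knob 0.66 [ 0.5822 -0.2871  0.1983]
wrist catch_knob 0.36 [ 0.3972 -0.3937  0.0082]
wrist lever_grip 0.9 [ 0.62   -0.2869  0.2324]
top rim []
scene rim []
scene catch_knob 0.61 [ 0.6381 -0.263   0.1326]
scene catch_knob 0.53 [ 0.5908 -0.2944  0.1885]
scene lever_grip 0.62 [ 0.6289 -0.2971  0.2434]
```

step_arm([
  [2, 0, -50, 0, 1],
  [0, 0, -48, 0, 1],
  [0, 0, 0, 0, 1],
  [0, -12, 0, 0, 1],
  [0, -12, 0, 0, 1],
  [0, -12, 0, 0, 1],
  [0, -12, 0, 0, 1],
  [0, 0, 0, 0, 1],
])

```text
time_s: 33.05
position: [0.5596, -0.3068, 0.1787]
eef_rot: [2.224, 2.218, -0.001]
ft_force: [-0.3, -0.2, -0.4]
grip_width: 0.002
grip_force: 0.0
```

step_arm([
  [0, -8, -2, 0, 1],
  [0, -8, 0, 0, 1],
  [0, -5, 0, 0, 1],
  [0, 0, 0, 0, 1],
])

```text
time_s: 33.55
position: [0.5602, -0.3259, 0.1762]
eef_rot: [-2.222, -2.221, 0.0]
ft_force: [0.6, 0.2, -0.8]
grip_width: 0.001
grip_force: 0.0
```

step_arm([
  [0, -4, 0, 0, 1],
  [0, -3, 0, 0, 1],
  [0, 0, 0, 0, 1],
])

```text
time_s: 33.92
position: [0.5605, -0.3266, 0.1759]
eef_rot: [-2.211, -2.218, -0.009]
ft_force: [-2.7, 10.1, 5.5]
grip_width: -0.001
grip_force: 4.8
```

```bash
python3 - <<'E'
from h import *
np.set_printoptions(precision=4,suppress=True)
for n in ['wrist','top','scene']:
    c=cam(n)
    for t in ['catch_knob','catch','lever_grip']:
        for d in look_for(n,t)[:2]: print(n,t,round(d['p'],2),w(c,d['location']))
E
```

```text
wrist catch_knob 0.81 [ 0.5893 -0.3238  0.1685]
wrist catch 0.76 [ 0.5894 -0.3213  0.1649]
wrist lever_grip 0.94 [ 0.621  -0.2909  0.2478]
top lever_grip 0.59 [ 0.619  -0.2841  0.2374]
top lever_grip 0.18 [ 0.5947 -0.1973  0.1306]
scene lever_grip 0.53 [ 0.6283 -0.2934  0.241 ]
scene lever_grip 0.4 [ 0.5893 -0.3424  0.1838]
```

The catch is at its stop: 10 N reaction at the predicted y, and the knob is seen at y≈-0.34. Now to hook behind the lever grip.

step_arm([
  [0, 7, 0, 0, 1],
  [0, 5, 3, 0, 1],
  [0, 0, 55, 0, 1],
  [0, 0, 57, 0, 1],
  [38, 8, 0, 0, 1],
  [38, 9, 0, 0, 1],
  [38, 9, 0, 0, 1],
  [0, 0, 0, 0, 1],
])

```text
time_s: 35.52
position: [0.6779, -0.2916, 0.2901]
eef_rot: [2.214, 2.228, -0.0]
ft_force: [-0.2, 1.2, -0.0]
grip_width: 0.002
grip_force: 0.0
```

```bash
python3 - <<'E'
from h import *
np.set_printoptions(precision=4,suppress=True)
for n in ['top','scene']:
    c=cam(n)
    for t in ['catch_knob','catch','lever_grip']:
        for d in look_for(n,t)[:2]: print(n,t,round(d['p'],2),w(c,d['location']))
    print(rim(n,[.485,-.172]))
E
```

```text
top catch_knob 0.54 [ 0.5784 -0.3363  0.1859]
top catch 0.51 [ 0.5753 -0.34    0.1872]
[]
scene catch 0.57 [ 0.5905 -0.3396  0.186 ]
scene lever_grip 0.75 [ 0.6294 -0.2909  0.2428]
[]
```

Knob at (0.576, -0.338, 0.186), so the catch is fully aside. Descend behind the grip and pull.

step_arm([
  [-3, 4, -35, 0, 1],
  [0, 0, -33, 0, 1],
  [0, 0, 0, 0, 1],
  [-12, 0, 0, 0, 1],
  [-12, 0, 0, 0, 1],
  [-12, 0, 0, 0, 1],
  [-12, 0, 0, 0, 1],
  [0, 0, 0, 0, 1],
])

```text
time_s: 37.02
position: [0.6223, -0.2912, 0.2241]
eef_rot: [2.222, 2.219, 0.001]
ft_force: [3.3, -0.3, 2.3]
grip_width: -0.002
grip_force: 1.6
```

step_arm([
  [-12, 0, 0, 0, 1],
  [-12, 0, 0, 0, 1],
  [-10, 0, 0, 0, 1],
  [-7, 0, 0, 0, 1],
  [0, 0, 0, 0, 1],
])

```text
time_s: 37.65
position: [0.5814, -0.2897, 0.222]
eef_rot: [-2.22, -2.22, -0.0]
ft_force: [4.9, -0.0, -3.5]
grip_width: 0.003
grip_force: 2.5
```

step_arm([
  [-4, 0, 0, 0, 1],
  [-4, 0, 0, 0, 1],
  [-3, 0, 0, 0, 1],
  [0, 0, 0, 0, 1],
])

```text
time_s: 38.15
position: [0.572, -0.2895, 0.2223]
eef_rot: [-2.22, -2.223, -0.001]
ft_force: [6.0, 0.1, -3.7]
grip_width: 0.001
grip_force: 3.0
```

step_arm([
  [-3, 0, 0, 0, 1],
  [-3, 0, 0, 0, 1],
  [0, 0, 0, 0, 1],
])

```text
time_s: 38.52
position: [0.5708, -0.2894, 0.2225]
eef_rot: [2.211, 2.219, 0.007]
ft_force: [14.0, -3.0, -11.2]
grip_width: 0.001
grip_force: 7.1
```

```bash
python3 - <<'E'
from h import *
np.set_printoptions(precision=4,suppress=True)
for n in ['wrist','top','scene']:
    c=cam(n)
    for t in ['lever_grip','catch','cup']:
        for d in look_for(n,t)[:3]: print(n,t,round(d['p'],2),w(c,d['location']))
    print(rim(n,[.485,-.172]))
E
```

```text
wrist lever_grip 0.58 [ 0.5556 -0.2866  0.2454]
wrist catch 0.64 [ 0.5869 -0.3092  0.1493]
wrist cup 0.81 [ 0.4605 -0.315   0.0383]
wrist cup 0.69 [ 0.4845 -0.1817  0.009 ]
[(np.float32(0.492), np.float32(-0.1765), np.float32(29.10389))]
top cup 0.6 [0.388  0.3438 0.0435]
top cup 0.57 [ 0.5886 -0.0586  0.0393]
top cup 0.56 [ 0.4382 -0.3223  0.0386]
[]
scene lever_grip 0.74 [ 0.5725 -0.2964  0.1971]
scene catch 0.4 [ 0.5907 -0.3387  0.1835]
scene cup 0.91 [ 0.4688 -0.3231  0.047 ]
scene cup 0.63 [0.407  0.3318 0.037 ]
scene cup 0.61 [ 0.6097 -0.0468  0.0433]
[]
```

The lever is at its stop: force jumped from 6 to 14 N at the predicted x. The cup is in place and the catch is aside. Handing in.

```bash
python3 -c "
from plant import *
print(sign_off())"
```

```text
the job is handed in; nothing more can be done
None
```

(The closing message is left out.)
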